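# Set the turret stop of a corking press by feel and press a vial's cork home

### The arm

A 7-joint arm with a two-finger parallel gripper is mounted at the origin on the work surface; the furniture and walls round the work are solid. World frame = base frame: x ahead of the robot, y to its left, z up, the work surface at z = 0. Lengths are in mm, angles in rad, forces in N, time in s.
With the tool pointing down it reaches from about 400 to 925 mm from the base axis. Payload 4.1 kg.
Tool frame: the origin (TCP) lies at the very end of the fingers, on their centre line; the grasp point (between the pads) lies 19 mm behind it; z points along the fingers, y is the line along which they close (so a half turn about z gives the same grasp; the last joint's range is limited). The gripper opens to 85 mm and grips with 20 to 120 N. Pads are 22 mm wide; open, the fingers measure 114 mm over their backs; the gripper's body (76 mm by 85 mm) begins 54 mm behind the grasp point. The pads swing forward as they close: fully open they stand 13 mm farther back than shut.
Start: joints at [-1.235, 0.398, 0.045, 1.537, -0.019, 1.207, -0.051], TCP at [273.783, 589.565, 231.347] pointing down, gripper open.
Joint ranges: [-2.82, 2.82], [-0.49, 2.23], [-1.37, 1.46], [0, 2.46], [-1.36, 4.5], [0.23, 2], [-2.94, 2.94]. Speed limits (rad/s): [2.57, 2.57, 3.14, 3.14, 3.14, 3.14, 3.14].

### API

Orientations are given as [roll, pitch, yaw] about the fixed x, y, z axes, in that order (R = Rz(yaw) Ry(pitch) Rx(roll)).
In Python, from cell import arm gives the robot as it stands. The module is installed in compiled form; this text tells all that it offers.
- The arm moves only by the tool carry_out, never from a script. Its argument "motion" is a list of rows, each an object of numbers: "tx", "ty", "tz": the shift along the tool's x, y, z in units of 40 mm (1.0 is 40 mm); "rx", "ry", "rz": the turn, a rotation vector about the tool's x, y, z in units of 5 degrees (1.0 is 5 degrees). In form: [{"tx": .., "ty": .., "tz": .., "rx": .., "ry": .., "rz": ..}, ...]. A call has 1 to 20 rows; each row shifts and turns the commanded pose from where the row before left it, along the tool's axes as they then stand; what a row does not reach is not made up. A row lasts 1/8 s, in which the tool goes at most 62.5 mm and 10.7 degrees, less where a joint would pass 70% of its speed; a pose out of reach is approached as far as the arm can. A call is refused whole if a number of a shift passes 1 or a number of a turn 1, either way. A call with a gripper value outside its range is refused whole. "hand" is the closure, from -1 (fully open) to 1 (shut), set as the call begins (left out, the last holds). The fingers move at their own pace and stop on an object; "squeeze" is the grip in N (left out, the last holds). Time passes only in rows, so rows that do not move let the fingers close. It gives the time, the measured TCP pose, the force, the opening and the grip force at its end, in the units of the state.
- arm.observe(): the state, without advancing time (a new reading comes with each control period).
- arm.snapshot(name): name is "scene" or "top"; returns (picture, depth): 420x560x3 uint8, blue, green, red; 420x560 float32, mm along the optical axis (not along the pixel's ray), 0 where there is no reading.
- arm.camera_info(name): a dict with "fx", "fy", "cx", "cy" (pixels), "dist" ([k1, k2, p1, p2, k3] as OpenCV has them; the pictures are not rectified), "extrinsics" (4x4, takes a point from world to camera coordinates). Camera axes: x right, y down, z forward; pixel columns grow to the right and rows downward; lengths in mm; the calibration is good to about 2 mm. A picture is of the moment at which its call begins. camera_info takes no time and is no camera call.
- arm.hand_in(): hands the job in; it is judged then, once.
The state is a dict: "time": time; "q": joint angles; "joint_vel": joint speeds; "tau": joint torques, N m; "tcp_pos": TCP position; "eef_rot": TCP orientation; "wrist_force": force on the tool from outside, world axes, zero at the start; "ft_torque": the same for the moment, N m; "opening": finger opening in mm; "grasp_force": force on a finger pad.
Only numpy, scipy, OpenCV 4.12 (cv2) and the standard library are available. Lean on these libraries where they do the work, as an engineer would, in place of code of your own. Each camera call takes 0.05 s, during which the arm holds its last target. There are 200 camera calls.

### The job

Cork the vial standing in the bench corking press to the depth for its size, the third notch of the press's turret depth stop. Turn the turret knob back (anticlockwise seen from above) until you feel it meet its sprung end stop at notch one, without forcing it, then forward (clockwise) two clicks and let go. Press the ram's palm button straight down until the stop rod bears firmly on the turret, not harder than that needs, let the ram come back up, and leave the vial standing in its nest and the things round the press alone.

Things in the scene. Friction and masses are not known exactly. Their poses are not given: they have to be found in the camera images.
- press: Bench corking press, grey, fixed on the table: base plate 170 x 250 x 14 mm, column at the back, flat head whose top is 172 mm above the table. Origin on the table midway between ram and turret; x points from its front to its back, y to its left. Ram axis at y = -60 mm, turret spindle at y = +60 mm, both at x = 0.
- knob_grip (a point): Point on the turret's axis at half height of its knob, above the press head, 196 mm above the table; fixed to the press, does not turn. The knob is black, round, knurled, 48 mm in diameter from 183 to 209 mm above the table, top at 213 mm. It turns about the vertical, clockwise (seen from above) from notch one to seven.
- end_stop: Sprung steel finger (14 x 6 x 10 mm) on the base at the turret's rim; a lug 40 mm from the axis meets it about 6 deg anticlockwise past notch one. It yields 1 mm per 2.5 N: the knob stiffens by 0.07 N m a degree and does not give way as a click does. Over 15 N (0.6 N m at the knob) bends it; 0.25 N m is enough to tell it. Let go, the turret springs back into notch one.
- ram (a joint): Travel of the ram, m, 0 up, positive down, at most 0.040. The return spring pushes up with about 2.5 N at the top and 5 N at 19 mm; from where the ram meets the cork (10 to 14 mm) the cork adds about 4 N. The stop screws of notches one to seven stop it at 11, 15, 19, 23, 27, 31 and 35 mm.
- ram_top (a point): Centre of the top of the ram's black palm button, 48 mm in diameter, 244 mm above the table when the ram is up. It moves with the ram and is pushed straight down.
- stop_rod: Steel rod, 8 mm in diameter, hanging from the ram's crosshead above the stop screws on the ram's side of the spindle. Origin at its tip, 85 mm above the table with the ram up. Pressed down it lands on the screw below it, where the force rises steeply: about 15 N on the button in all seats it well. Over 35 N on the rod would bend it.
- vial: Loose glass vial, 28 mm in diameter, 68 mm high to its rim, neck 23 mm, standing upright in the nest ring under the ram. Origin at the centre of its underside, z up.
- cork (a joint): How far the cork has been pushed in, m, from standing 15 mm proud of the vial's rim (0); it starts at 0 to 0.004. Pressed to the third notch it reads about 0.009 (6 mm proud). It stays where it is left.
- vial_small: Bystander: corked glass vial 22 mm in diameter, 58 mm high, standing right of the press. Origin under its centre.
- vial_large: Bystander: corked glass vial 28 mm in diameter, 78 mm high, standing right of the press. Origin under its centre.
- find_tray: Bystander: open grey card tray 55 x 55 x 20 mm with a bone in it, right in front of the press. Origin under its centre.
- tweezers: Bystander: steel tweezers 121 mm long, lying in front of the press. Origin under the middle.
- turret_foot (a point): Point on the turret's axis, 41 mm above the table, fixed to the press. Round it the turret disc, 72 mm wide, carries 7 stop screws of graded height; a spring roller clicks into a scalloped wheel below. A click is 30 deg; it resists with 0.1 N m just off a notch, fading to none half way; let go within 10 deg, it centres itself. It starts at rest in notch four, five or six, not measured.

How it is judged:
By the outcome, as a careful person would: the job done as asked, in the order asked, and still so for the second after the job is handed in, with the robot touching nothing.
It also fails if it takes over 64 s, if anything falls off the work surface, if the arm or the gripper's body presses on something with over 40 N, if the wrist force passes 120 N, or if a joint passes its speed limit or range.

## Working session

There is one attempt and no reset: what is moved stays moved. The work goes in short steps, Python scripts to look and compute and a tool call to move; the robot and the scene stay as the last step left them, time stands still between calls to the robot, and variables do not carry over. Pictures are saved under pics/ and viewed, at most 10 in all, crops included, and the job is handed in when it is done.

Besides the shell and the picture viewer there is one more tool, called after ">>>" as a command line: name --argument value ..., lists and objects as JSON in quotes. carry_out: Moves the arm, as the interface text tells. Its arguments: {"type":"object","properties":{"motion":{"type":"array","items":{"type":"object","properties":{"tx":{"type":"number"},"ty":{"type":"number"},"tz":{"type":"number"},"rx":{"type":"number"},"ry":{"type":"number"},"rz":{"type":"number"}}}},"hand":{"type":"number"},"squeeze":{"type":"number"}},"required":["motion"]}

```bash
mkdir -p pics
cat > h.py <<'E'
import numpy as np,cv2
from cell import arm
def snap(name,fn=None):
    im,d=arm.snapshot(name)
    if fn: cv2.imwrite('pics/'+fn,im)
    return im,d
def pts(name,uv,z):
    # uv: N x2 pixel, z depth -> world
    c=arm.camera_info(name);K=np.array([[c['fx'],0,c['cx']],[0,c['fy'],c['cy']],[0,0,1]])
    n=cv2.undistortPoints(np.array(uv,float).reshape(-1,1,2),K,np.array(c['dist'],float)).reshape(-1,2)
    z=np.array(z,float).reshape(-1,1)
    p=np.hstack([n*z,z]);E=np.array(c['extrinsics'])
    return (p-E[:3,3])@E[:3,:3]
def cloud(name,d):
    v,u=np.nonzero(d>0)
    return u,v,pts(name,np.c_[u,v],d[v,u])
E
python3 - <<'E'
from h import *
for n in('scene','top'):
    im,d=snap(n,n+'0.png'); np.save(n+'0.npy',d)
    c=arm.camera_info(n);E=np.array(c['extrinsics']);print(n,c['fx'],(-E[:3,:3].T@E[:3,3]).round(),E[2,:3].round(2))
    u,v,P=cloud(n,d)
    for lo,hi in((205,222),(238,252),(165,177)):
        m=(P[:,2]>lo)&(P[:,2]<hi);Q=P[m]
        print(lo,m.sum(),Q.mean(0).round(1) if m.any() else '', np.percentile(Q,[5,95],axis=0).round() if m.any() else '')
s=arm.observe();print({k:np.round(s[k],3) for k in s})
E
```

```text
scene 488.2310809512138 [ 308. -771.  660.] [ 0.27  0.8  -0.54]
205 2378 [1083.4  185.3  213.2] [[ 494. -362.  206.]
 [1731. 1153.  221.]]
238 1852 [1036.2  133.9  244.8] [[ 485. -161.  239.]
 [1712.  974.  251.]]
165 9539 [ 780.9 -130.4  170.4] [[ 475. -522.  166.]
 [1720.  850.  175.]]
top 444.1359135618209 [443. -44. 996.] [ 0.1  -0.01 -1.  ]
205 1694 [ 742.3 -172.5  212.9] [[ 492. -567.  206.]
 [ 874.   66.  221.]]
238 1489 [ 750.2 -201.6  244. ] [[ 484. -549.  239.]
 [ 873.   38.  251.]]
165 10034 [ 689.8 -133.1  170.9] [[ 479. -555.  166.]
 [ 875.  110.  175.]]
{'time': np.float64(0.1), 'q': array([-1.235,  0.399,  0.045,  1.538, -0.019,  1.207, -0.051]), 'joint_vel': array([-0.001, -0.001, -0.001, -0.002, -0.   , -0.   ,  0.001]), 'tau': array([ 4.0000e-03, -4.7627e+01,  1.3700e+00, -2.5495e+01,  1.2000e-02,
        5.0000e-03,  0.0000e+00]), 'tcp_pos': array([273.517, 589.015, 230.378]), 'eef_rot': array([-3.14 ,  0.   ,  2.707]), 'wrist_force': array([ 0.533, -0.014, -0.728]), 'ft_torque': array([-0.02 ,  0.053, -0.003]), 'grasp_force': np.float64(0.0), 'opening': np.float64(85.502)}
```

View pics/scene0.png

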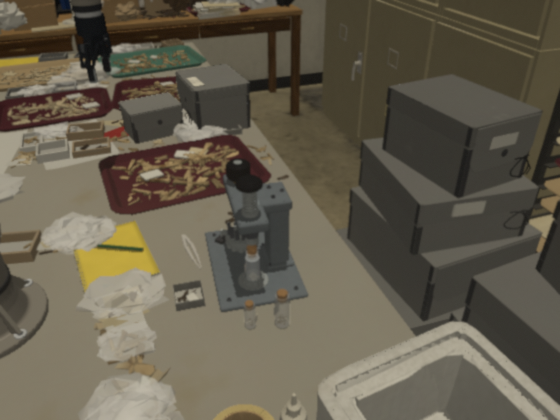

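View pics/top0.png

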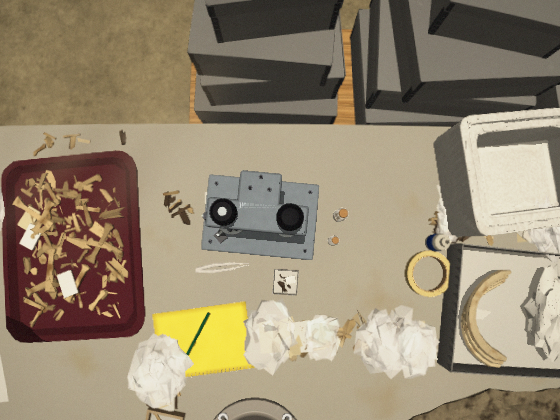

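The top view shows the turret knob at about (222,211), the ram's palm button at (290,217), and the press with its front towards the robot. Next I fit both circles.

Run:
```python
from h import *
for n in('top','scene'):
    d=np.load(n+'0.npy');u,v,P=cloud(n,d)
    boxes={'top':[((222,211),209,217),((290,217),240,248)],'scene':[((238,168),209,217),((250,186),240,248)]}[n]
    for (cu,cv),lo,hi in boxes:
        m=(abs(u-cu)<22)&(abs(v-cv)<22)&(P[:,2]>lo)&(P[:,2]<hi);Q=P[m]
        c,r=cv2.minEnclosingCircle(Q[:,:2].astype(np.float32))
        print(n,m.sum(),Q.mean(0).round(1),np.round(c,1),round(r,1),'bbox',Q.min(0).round(1),Q.max(0).round(1))
d=np.load('top0.npy');u,v,P=cloud('top',d)
m=(u>190)&(u<330)&(v>165)&(v<265)
for lo,hi in((8,19),(166,178)):
    Q=P[m&(P[:,2]>lo)&(P[:,2]<hi)];print(lo,len(Q),cv2.minAreaRect(Q[:,:2].astype(np.float32)),Q[:,2].mean())
im=cv2.imread('pics/top0.png');cv2.imwrite('pics/c1.png',cv2.resize(im[165:265,185:355],None,fx=4.5,fy=4.5,interpolation=cv2.INTER_CUBIC))
```

```text
top 475 [506.4  50.8 211.9] [506.8  51.1] 23.4 bbox [485.  28. 209.] [529.7  72.6 216.2]
top 349 [495.8 -68.5 242.2] [495.5 -69.5] 20.8 bbox [475.6 -89.2 240. ] [514.9 -49.9 246. ]
scene 197 [504.9  46.3 211.9] [505.2  48.1] 22.5 bbox [483.3  26.6 209. ] [526.7  69.1 215.5]
scene 189 [494.3 -72.  242.4] [495.1 -71.4] 20.2 bbox [474.9 -88.7 240. ] [513.2 -53.4 245.1]
8 4319 ((511.3548278808594, -6.2841796875), (202.8440399169922, 301.15570068359375), 3.6764166355133057) 13.10841655725348
166 3064 ((529.2406005859375, -11.123085021972656), (190.03138732910156, 112.87125396728516), 84.82250213623047) 170.9177127236974
```

View pics/c1.png

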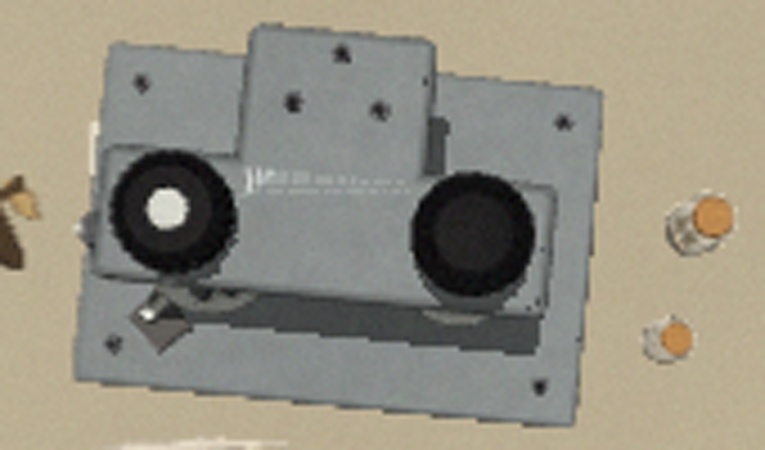

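The crop shows the knob at (172,213) and the button at (473,235). Both fits agree: knob ≈ (506.3, 50), button ≈ (495.3, -70), 121 mm apart against 120 expected, so press yaw ≈ -0.09. First I fly above the knob.

>>> carry_out --motion '[{"tz":-0.6},{"tz":-0.65},{"tx":-0.685,"ty":-0.61},{"tx":-0.685,"ty":-0.61},{"tx":-0.685,"ty":-0.61},{"tx":-0.685,"ty":-0.61},{"tx":-0.685,"ty":-0.61},{"tx":-0.685,"ty":-0.61},{"tx":-0.685,"ty":-0.61},{"tx":-0.685,"ty":-0.61},{"tx":-0.685,"ty":-0.61},{"tx":-0.685,"ty":-0.61},{"tx":-0.685,"ty":-0.61},{"tx":-0.685,"ty":-0.61},{"tx":-0.685,"ty":-0.61},{"tx":-0.685,"ty":-0.61},{"tx":-0.685,"ty":-0.61},{"tx":-0.685,"ty":-0.61}]' --hand -1 --squeeze 35

```text
invalid input at $.motion[0]: expected keys tx, ty, tz, rx, ry, rz
```

```bash
cat > o.py <<'E'
from h import *
s=arm.observe();print({k:np.round(s[k],3).tolist() for k in ('time','q','tcp_pos','eef_rot','wrist_force','ft_torque','grasp_force','opening')})
E
python3 o.py
```

```text
{'time': 0.1, 'q': [-1.235, 0.399, 0.045, 1.538, -0.019, 1.207, -0.051], 'tcp_pos': [273.517, 589.015, 230.378], 'eef_rot': [-3.14, 0.0, 2.707], 'wrist_force': [0.533, -0.014, -0.728], 'ft_torque': [-0.02, 0.053, -0.003], 'grasp_force': 0.0, 'opening': 85.502}
```

>>> carry_out --motion '[{"tx":0,"ty":0,"tz":-0.6,"rx":0,"ry":0,"rz":0},{"tx":0,"ty":0,"tz":-0.65,"rx":0,"ry":0,"rz":0},{"tx":-0.685,"ty":-0.61,"tz":0,"rx":0,"ry":0,"rz":0},{"tx":-0.685,"ty":-0.61,"tz":0,"rx":0,"ry":0,"rz":0},{"tx":-0.685,"ty":-0.61,"tz":0,"rx":0,"ry":0,"rz":0},{"tx":-0.685,"ty":-0.61,"tz":0,"rx":0,"ry":0,"rz":0},{"tx":-0.685,"ty":-0.61,"tz":0,"rx":0,"ry":0,"rz":0},{"tx":-0.685,"ty":-0.61,"tz":0,"rx":0,"ry":0,"rz":0},{"tx":-0.685,"ty":-0.61,"tz":0,"rx":0,"ry":0,"rz":0},{"tx":-0.685,"ty":-0.61,"tz":0,"rx":0,"ry":0,"rz":0},{"tx":-0.685,"ty":-0.61,"tz":0,"rx":0,"ry":0,"rz":0},{"tx":-0.685,"ty":-0.61,"tz":0,"rx":0,"ry":0,"rz":0},{"tx":-0.685,"ty":-0.61,"tz":0,"rx":0,"ry":0,"rz":0},{"tx":-0.685,"ty":-0.61,"tz":0,"rx":0,"ry":0,"rz":0},{"tx":-0.685,"ty":-0.61,"tz":0,"rx":0,"ry":0,"rz":0},{"tx":-0.685,"ty":-0.61,"tz":0,"rx":0,"ry":0,"rz":0},{"tx":-0.685,"ty":-0.61,"tz":0,"rx":0,"ry":0,"rz":0},{"tx":-0.685,"ty":-0.61,"tz":0,"rx":0,"ry":0,"rz":0},{"tx":0,"ty":0,"tz":0,"rx":0,"ry":0,"rz":0}]' --hand -1 --squeeze 35

```text
time: 2.48
tcp_pos: [507.4, 47.3, 281.1]
eef_rot: [-3.14, 0.0, 2.701]
wrist_force: [0.4, 0.6, -0.2]
opening: 85.6
grasp_force: 0.0
```

```bash
python3 o.py
```

```text
{'time': 2.475, 'q': [-0.596, 0.115, 0.46, 1.806, -0.053, 1.232, 1.008], 'tcp_pos': [507.366, 47.288, 281.077], 'eef_rot': [-3.14, 0.0, 2.701], 'wrist_force': [0.37, 0.566, -0.242], 'ft_torque': [-0.006, -0.033, 0.005], 'grasp_force': 0.0, 'opening': 85.575}
```

>>> carry_out --motion '[{"tx":0,"ty":0,"tz":0,"rx":0,"ry":0,"rz":1},{"tx":0,"ty":0,"tz":0,"rx":0,"ry":0,"rz":1},{"tx":0,"ty":0,"tz":0,"rx":0,"ry":0,"rz":1},{"tx":0,"ty":0,"tz":0,"rx":0,"ry":0,"rz":1},{"tx":0,"ty":0,"tz":0,"rx":0,"ry":0,"rz":1},{"tx":0,"ty":0,"tz":0,"rx":0,"ry":0,"rz":1},{"tx":0,"ty":0,"tz":0,"rx":0,"ry":0,"rz":1},{"tx":0,"ty":0,"tz":0,"rx":0,"ry":0,"rz":1},{"tx":0,"ty":0,"tz":0,"rx":0,"ry":0,"rz":1},{"tx":0,"ty":0,"tz":0,"rx":0,"ry":0,"rz":1},{"tx":0,"ty":0,"tz":0,"rx":0,"ry":0,"rz":1},{"tx":0,"ty":0,"tz":0,"rx":0,"ry":0,"rz":1},{"tx":0,"ty":0,"tz":0,"rx":0,"ry":0,"rz":1},{"tx":0,"ty":0,"tz":0,"rx":0,"ry":0,"rz":1},{"tx":0,"ty":0,"tz":0,"rx":0,"ry":0,"rz":1},{"tx":0,"ty":0,"tz":0,"rx":0,"ry":0,"rz":1},{"tx":0,"ty":0,"tz":0,"rx":0,"ry":0,"rz":1},{"tx":0,"ty":0,"tz":0,"rx":0,"ry":0,"rz":1},{"tx":0,"ty":0,"tz":0,"rx":0,"ry":0,"rz":0}]'

```text
time: 4.85
tcp_pos: [506.5, 52.0, 281.0]
eef_rot: [-3.141, -0.0, 1.139]
wrist_force: [0.4, -0.3, -0.1]
opening: 85.1
grasp_force: 0.0
```

```bash
python3 o.py
python3 - <<'E'
from h import *
p=arm.observe();y=p['eef_rot'][2];e=np.array([506.3,50.2])-p['tcp_pos'][:2]
print('tx,ty units',np.array([e@[np.cos(y),np.sin(y)],e@[np.sin(y),-np.cos(y)]])/40)
im,d=snap('scene'); cv2.imwrite('pics/s1.png',cv2.resize(im[60:320,120:400],None,fx=2.3,fy=2.3,interpolation=cv2.INTER_CUBIC))
E
```

```text
{'time': 4.85, 'q': [-0.711, 0.121, 0.58, 1.809, -0.071, 1.232, -0.544], 'tcp_pos': [506.465, 52.002, 280.993], 'eef_rot': [-3.141, -0.0, 1.139], 'wrist_force': [0.397, -0.345, -0.105], 'ft_torque': [0.013, -0.021, 0.114], 'grasp_force': 0.0, 'opening': 85.111}
tx,ty units [-0.04264906  0.01510703]
```

View pics/s1.png

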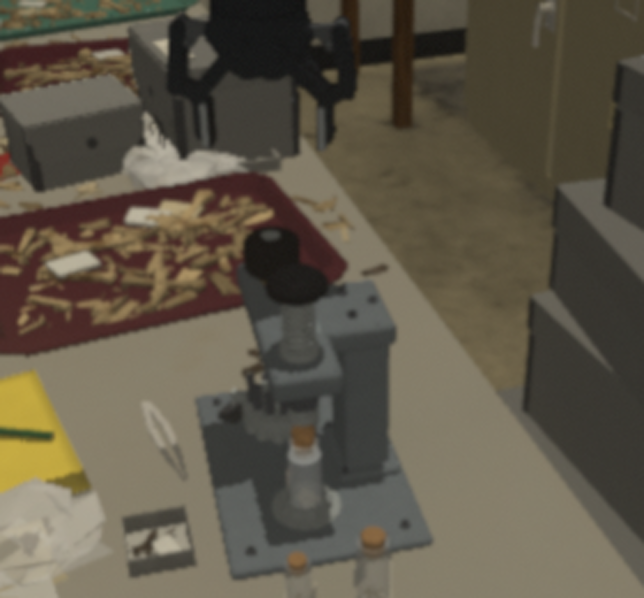

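The crop shows the open fingers at (205,140) and (325,140), straddling the knob at (271,250) from above with nothing in the way. Descending and closing.

>>> carry_out --motion '[{"tx":-0.04,"ty":0.015,"tz":0.5,"rx":0,"ry":0,"rz":0},{"tx":0,"ty":0,"tz":0.5,"rx":0,"ry":0,"rz":0},{"tx":0,"ty":0,"tz":0.4,"rx":0,"ry":0,"rz":0},{"tx":0,"ty":0,"tz":0.4,"rx":0,"ry":0,"rz":0},{"tx":0,"ty":0,"tz":0.4,"rx":0,"ry":0,"rz":0},{"tx":0,"ty":0,"tz":0.3,"rx":0,"ry":0,"rz":0},{"tx":0,"ty":0,"tz":0,"rx":0,"ry":0,"rz":0}]'

```text
time: 5.78
tcp_pos: [506.2, 49.0, 180.3]
eef_rot: [-3.14, 0.001, 1.136]
wrist_force: [1.1, -0.8, 0.5]
opening: 85.4
grasp_force: 0.0
```

```bash
python3 o.py
```

```text
{'time': 5.775, 'q': [-0.675, 0.225, 0.571, 1.941, -0.142, 1.017, -0.475], 'tcp_pos': [506.239, 49.01, 180.294], 'eef_rot': [-3.14, 0.001, 1.136], 'wrist_force': [1.096, -0.756, 0.53], 'ft_torque': [-0.038, 0.005, 0.004], 'grasp_force': 0.0, 'opening': 85.439}
```

>>> carry_out --motion '[{"tx":0,"ty":0,"tz":0,"rx":0,"ry":0,"rz":0},{"tx":0,"ty":0,"tz":0,"rx":0,"ry":0,"rz":0},{"tx":0,"ty":0,"tz":0,"rx":0,"ry":0,"rz":0},{"tx":0,"ty":0,"tz":0,"rx":0,"ry":0,"rz":0},{"tx":0,"ty":0,"tz":0,"rx":0,"ry":0,"rz":0},{"tx":0,"ty":0,"tz":0,"rx":0,"ry":0,"rz":0},{"tx":0,"ty":0,"tz":0,"rx":0,"ry":0,"rz":0},{"tx":0,"ty":0,"tz":0,"rx":0,"ry":0,"rz":0}]' --hand 1 --squeeze 35

```text
time: 6.78
tcp_pos: [505.5, 50.1, 182.2]
eef_rot: [-3.138, -0.001, 1.136]
wrist_force: [-4.9, 1.7, 7.2]
opening: 46.1
grasp_force: 35.2
```

```bash
python3 o.py
```

```text
{'time': 6.775, 'q': [-0.676, 0.222, 0.571, 1.94, -0.143, 1.022, -0.475], 'tcp_pos': [505.516, 50.103, 182.224], 'eef_rot': [-3.138, -0.001, 1.136], 'wrist_force': [-4.905, 1.682, 7.166], 'ft_torque': [0.334, 1.167, -0.023], 'grasp_force': 35.151, 'opening': 46.077}
```

>>> carry_out --motion '[{"tx":0,"ty":-0.02,"tz":-0.05,"rx":0,"ry":0,"rz":0},{"tx":0,"ty":0,"tz":0,"rx":0,"ry":0,"rz":0}]'

```text
time: 7.02
tcp_pos: [505.4, 50.0, 182.4]
eef_rot: [-3.14, 0.0, 1.136]
wrist_force: [0.4, 2.9, -7.6]
opening: 45.5
grasp_force: 38.9
```

```bash
python3 o.py
```

```text
{'time': 7.025, 'q': [-0.678, 0.22, 0.571, 1.941, -0.14, 1.02, -0.478], 'tcp_pos': [505.378, 50.043, 182.421], 'eef_rot': [-3.14, 0.0, 1.136], 'wrist_force': [0.354, 2.925, -7.627], 'ft_torque': [0.53, -0.015, -0.078], 'grasp_force': 38.878, 'opening': 45.463}
```

>>> carry_out --motion '[{"tx":0.01,"ty":0,"tz":0.025,"rx":0,"ry":0,"rz":-1},{"tx":0,"ty":0,"tz":0,"rx":0,"ry":0,"rz":-1},{"tx":0,"ty":0,"tz":0,"rx":0,"ry":0,"rz":-1},{"tx":0,"ty":0,"tz":0,"rx":0,"ry":0,"rz":-1},{"tx":0,"ty":0,"tz":0,"rx":0,"ry":0,"rz":-1},{"tx":0,"ty":0,"tz":0,"rx":0,"ry":0,"rz":-1},{"tx":0,"ty":0,"tz":0,"rx":0,"ry":0,"rz":-1},{"tx":0,"ty":0,"tz":0,"rx":0,"ry":0,"rz":-1},{"tx":0,"ty":0,"tz":0,"rx":0,"ry":0,"rz":0}]'

```text
time: 8.15
tcp_pos: [506.6, 49.9, 182.4]
eef_rot: [3.141, -0.0, 1.833]
wrist_force: [0.7, 2.1, -4.7]
opening: 45.3
grasp_force: 39.3
```

```bash
python3 o.py
```

```text
{'time': 8.15, 'q': [-0.588, 0.211, 0.466, 1.938, -0.111, 1.018, 0.19], 'tcp_pos': [506.594, 49.925, 182.368], 'eef_rot': [3.141, -0.0, 1.833], 'wrist_force': [0.664, 2.05, -4.725], 'ft_torque': [0.262, 0.067, -0.042], 'grasp_force': 39.301, 'opening': 45.333}
```

>>> carry_out --motion '[{"tx":0,"ty":0,"tz":0.015,"rx":0,"ry":0,"rz":-1},{"tx":0,"ty":0,"tz":0,"rx":0,"ry":0,"rz":-1},{"tx":0,"ty":0,"tz":0,"rx":0,"ry":0,"rz":-1},{"tx":0,"ty":0,"tz":0,"rx":0,"ry":0,"rz":-1},{"tx":0,"ty":0,"tz":0,"rx":0,"ry":0,"rz":-1},{"tx":0,"ty":0,"tz":0,"rx":0,"ry":0,"rz":-1},{"tx":0,"ty":0,"tz":0,"rx":0,"ry":0,"rz":-1},{"tx":0,"ty":0,"tz":0,"rx":0,"ry":0,"rz":-1},{"tx":0,"ty":0,"tz":0,"rx":0,"ry":0,"rz":-1},{"tx":0,"ty":0,"tz":0,"rx":0,"ry":0,"rz":-1},{"tx":0,"ty":0,"tz":0,"rx":0,"ry":0,"rz":-1},{"tx":0,"ty":0,"tz":0,"rx":0,"ry":0,"rz":0}]'

```text
time: 9.65
tcp_pos: [507.8, 51.0, 182.3]
eef_rot: [3.139, 0.003, 2.793]
wrist_force: [2.1, 3.0, -3.8]
opening: 45.3
grasp_force: 39.4
```

```bash
python3 o.py
```

```text
{'time': 9.65, 'q': [-0.476, 0.202, 0.334, 1.934, -0.078, 1.014, 1.116], 'tcp_pos': [507.846, 50.962, 182.349], 'eef_rot': [3.139, 0.003, 2.793], 'wrist_force': [2.128, 3.049, -3.797], 'ft_torque': [0.379, -0.377, -0.101], 'grasp_force': 39.377, 'opening': 45.26}
```

>>> carry_out --motion '[{"tx":0,"ty":0,"tz":0,"rx":0,"ry":0,"rz":-0.4},{"tx":0,"ty":0,"tz":0,"rx":0,"ry":0,"rz":-0.4},{"tx":0,"ty":0,"tz":0,"rx":0,"ry":0,"rz":0}]'

```text
time: 10.02
tcp_pos: [507.9, 51.1, 182.3]
eef_rot: [3.139, 0.003, 2.862]
wrist_force: [2.8, 4.5, -2.4]
opening: 45.5
grasp_force: 39.4
```

```bash
python3 o.py
```

```text
{'time': 10.025, 'q': [-0.469, 0.201, 0.325, 1.934, -0.077, 1.014, 1.183], 'tcp_pos': [507.922, 51.126, 182.343], 'eef_rot': [3.139, 0.003, 2.862], 'wrist_force': [2.771, 4.483, -2.359], 'ft_torque': [0.371, -0.488, -0.164], 'grasp_force': 39.415, 'opening': 45.528}
```

>>> carry_out --motion '[{"tx":0,"ty":0,"tz":0,"rx":0,"ry":0,"rz":-0.3},{"tx":0,"ty":0,"tz":0,"rx":0,"ry":0,"rz":0}]'

```text
time: 10.28
tcp_pos: [507.9, 51.2, 182.3]
eef_rot: [3.139, 0.003, 2.888]
wrist_force: [3.3, 4.7, -3.3]
opening: 45.5
grasp_force: 39.2
```

```bash
python3 o.py
```

```text
{'time': 10.275, 'q': [-0.466, 0.201, 0.322, 1.934, -0.076, 1.014, 1.208], 'tcp_pos': [507.946, 51.17, 182.341], 'eef_rot': [3.139, 0.003, 2.888], 'wrist_force': [3.292, 4.672, -3.312], 'ft_torque': [0.367, -0.517, -0.326], 'grasp_force': 39.218, 'opening': 45.525}
```

The torque rose to 0.33 N·m at 100.4°, with no give, so this is the end stop and the turret started in notch four. Next is forward two clicks: 10.4° + 60° clockwise.

>>> carry_out --motion '[{"tx":0,"ty":0,"tz":0,"rx":0,"ry":0,"rz":1},{"tx":0,"ty":0,"tz":0,"rx":0,"ry":0,"rz":1},{"tx":0,"ty":0,"tz":0,"rx":0,"ry":0,"rz":1},{"tx":0,"ty":0,"tz":0,"rx":0,"ry":0,"rz":1},{"tx":0,"ty":0,"tz":0,"rx":0,"ry":0,"rz":1},{"tx":0,"ty":0,"tz":0,"rx":0,"ry":0,"rz":1},{"tx":0,"ty":0,"tz":0,"rx":0,"ry":0,"rz":1},{"tx":0,"ty":0,"tz":0,"rx":0,"ry":0,"rz":1},{"tx":0,"ty":0,"tz":0,"rx":0,"ry":0,"rz":1},{"tx":0,"ty":0,"tz":0,"rx":0,"ry":0,"rz":1},{"tx":0,"ty":0,"tz":0,"rx":0,"ry":0,"rz":1},{"tx":0,"ty":0,"tz":0,"rx":0,"ry":0,"rz":1},{"tx":0,"ty":0,"tz":0,"rx":0,"ry":0,"rz":1},{"tx":0,"ty":0,"tz":0,"rx":0,"ry":0,"rz":1},{"tx":0,"ty":0,"tz":0,"rx":0,"ry":0,"rz":0.1},{"tx":0,"ty":0,"tz":0,"rx":0,"ry":0,"rz":0}]'

```text
time: 12.28
tcp_pos: [506.4, 49.9, 182.3]
eef_rot: [3.142, -0.0, 1.66]
wrist_force: [-1.2, 2.5, 3.9]
opening: 45.3
grasp_force: 40.0
```

```bash
python3 o.py
```

```text
{'time': 12.275, 'q': [-0.609, 0.213, 0.491, 1.938, -0.118, 1.018, 0.023], 'tcp_pos': [506.354, 49.931, 182.302], 'eef_rot': [3.142, -0.0, 1.66], 'wrist_force': [-1.224, 2.507, 3.895], 'ft_torque': [0.251, 0.753, -0.034], 'grasp_force': 40.022, 'opening': 45.287}
```

>>> carry_out --motion '[{"tx":0,"ty":0,"tz":0,"rx":0,"ry":0,"rz":0},{"tx":0,"ty":0,"tz":0,"rx":0,"ry":0,"rz":0},{"tx":0,"ty":0,"tz":0,"rx":0,"ry":0,"rz":0},{"tx":0,"ty":0,"tz":0,"rx":0,"ry":0,"rz":0},{"tx":0,"ty":0,"tz":0,"rx":0,"ry":0,"rz":0},{"tx":0,"ty":0,"tz":0,"rx":0,"ry":0,"rz":0},{"tx":0,"ty":0,"tz":0,"rx":0,"ry":0,"rz":0},{"tx":0,"ty":0,"tz":-0.5,"rx":0,"ry":0,"rz":0},{"tx":0,"ty":0,"tz":-0.5,"rx":0,"ry":0,"rz":0},{"tx":0,"ty":0,"tz":-0.5,"rx":0,"ry":0,"rz":0},{"tx":0,"ty":0,"tz":-0.5,"rx":0,"ry":0,"rz":0},{"tx":0,"ty":0,"tz":-0.5,"rx":0,"ry":0,"rz":0},{"tx":0,"ty":0,"tz":-0.5,"rx":0,"ry":0,"rz":0},{"tx":0,"ty":0,"tz":0,"rx":0,"ry":0,"rz":0}]' --hand -1

```text
time: 14.02
tcp_pos: [507.2, 49.9, 303.0]
eef_rot: [3.138, -0.001, 1.66]
wrist_force: [-0.1, -0.4, 0.0]
opening: 85.5
grasp_force: 0.0
```

```bash
python3 o.py
python3 - <<'E'
from h import *
p=arm.observe();y=p['eef_rot'][2];e=np.array([495.4,-69.5])-p['tcp_pos'][:2]
print('tx,ty units',np.array([e@[np.cos(y),np.sin(y)],e@[np.sin(y),-np.cos(y)]])/40)
im,d=snap('scene'); cv2.imwrite('pics/s2.png',cv2.resize(im[160:300,190:310],None,fx=4.2,fy=4.2,interpolation=cv2.INTER_CUBIC))
E
```

```text
{'time': 14.025, 'q': [-0.641, 0.099, 0.501, 1.776, -0.05, 1.275, -0.039], 'tcp_pos': [507.234, 49.876, 302.996], 'eef_rot': [3.138, -0.001, 1.66], 'wrist_force': [-0.071, -0.427, 0.016], 'ft_torque': [-0.013, 0.011, -0.03], 'grasp_force': 0.0, 'opening': 85.457}
tx,ty units [-2.94637308 -0.55955324]
```

View pics/s2.png

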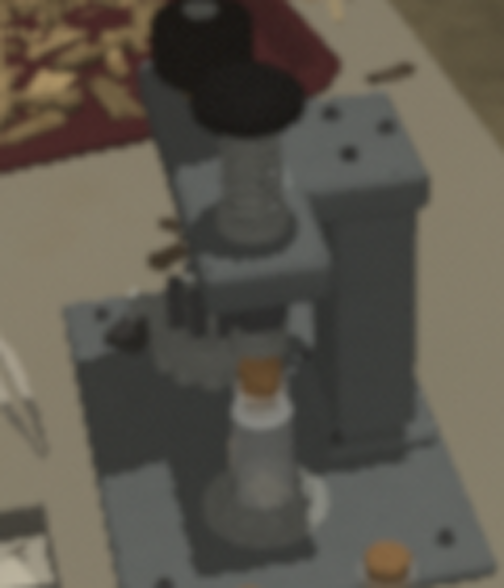

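The crop shows the vial in its nest under the ram and the button at (248,98). The screws can't be resolved, so the stop depth will confirm the notch. Moving over the button with the fingers shut.

>>> carry_out --motion '[{"tx":-0.59,"ty":-0.112,"tz":0,"rx":0,"ry":0,"rz":0},{"tx":-0.59,"ty":-0.112,"tz":0,"rx":0,"ry":0,"rz":0},{"tx":-0.59,"ty":-0.112,"tz":0,"rx":0,"ry":0,"rz":0},{"tx":-0.59,"ty":-0.112,"tz":0,"rx":0,"ry":0,"rz":0},{"tx":-0.59,"ty":-0.112,"tz":0,"rx":0,"ry":0,"rz":0},{"tx":0,"ty":0,"tz":0,"rx":0,"ry":0,"rz":0},{"tx":0,"ty":0,"tz":0.4,"rx":0,"ry":0,"rz":0},{"tx":0,"ty":0,"tz":0.4,"rx":0,"ry":0,"rz":0},{"tx":0,"ty":0,"tz":0.4,"rx":0,"ry":0,"rz":0},{"tx":0,"ty":0,"tz":0,"rx":0,"ry":0,"rz":0}]' --hand 1

```text
time: 15.32
tcp_pos: [493.2, -69.1, 251.7]
eef_rot: [-3.138, -0.0, 1.66]
wrist_force: [0.0, 0.7, 0.2]
opening: 0.4
grasp_force: 0.0
```

```bash
python3 o.py
```

```text
{'time': 15.325, 'q': [-0.492, 0.125, 0.6, 1.873, -0.076, 1.17, 0.224], 'tcp_pos': [493.234, -69.148, 251.728], 'eef_rot': [-3.138, -0.0, 1.66], 'wrist_force': [0.022, 0.723, 0.177], 'ft_torque': [-0.047, 0.036, -0.005], 'grasp_force': 0.0, 'opening': 0.4}
```

>>> carry_out --motion '[{"tx":0,"ty":0.05,"tz":0.1,"rx":0,"ry":0,"rz":0},{"tx":0,"ty":0,"tz":0.1,"rx":0,"ry":0,"rz":0},{"tx":0,"ty":0,"tz":0.1,"rx":0,"ry":0,"rz":0},{"tx":0,"ty":0,"tz":0.1,"rx":0,"ry":0,"rz":0},{"tx":0,"ty":0,"tz":0,"rx":0,"ry":0,"rz":0}]'

```text
time: 15.95
tcp_pos: [496.8, -69.5, 237.9]
eef_rot: [3.141, 0.0, 1.66]
wrist_force: [0.3, 0.8, 2.4]
opening: 0.0
grasp_force: 1.2
```

>>> carry_out --motion '[{"tx":0,"ty":0,"tz":0.07,"rx":0,"ry":0,"rz":0},{"tx":0,"ty":0,"tz":0.07,"rx":0,"ry":0,"rz":0},{"tx":0,"ty":0,"tz":0.06,"rx":0,"ry":0,"rz":0},{"tx":0,"ty":0,"tz":0,"rx":0,"ry":0,"rz":0}]'

```text
time: 16.45
tcp_pos: [496.9, -69.6, 230.0]
eef_rot: [3.141, -0.0, 1.66]
wrist_force: [-0.8, -1.0, 4.0]
opening: 0.2
grasp_force: 2.5
```

>>> carry_out --motion '[{"tx":0,"ty":0,"tz":0.05,"rx":0,"ry":0,"rz":0},{"tx":0,"ty":0,"tz":0.05,"rx":0,"ry":0,"rz":0},{"tx":0,"ty":0,"tz":0,"rx":0,"ry":0,"rz":0}]'

```text
time: 16.82
tcp_pos: [496.9, -69.6, 226.3]
eef_rot: [3.14, -0.0, 1.66]
wrist_force: [-0.1, 1.6, 6.5]
opening: -0.1
grasp_force: 3.3
```

>>> carry_out --motion '[{"tx":0,"ty":0,"tz":0.025,"rx":0,"ry":0,"rz":0},{"tx":0,"ty":0,"tz":0,"rx":0,"ry":0,"rz":0}]'

```text
time: 17.08
tcp_pos: [496.9, -69.5, 225.5]
eef_rot: [3.14, -0.0, 1.66]
wrist_force: [-1.2, 0.7, 7.1]
opening: 0.0
grasp_force: 3.8
```

>>> carry_out --motion '[{"tx":0,"ty":0,"tz":0.025,"rx":0,"ry":0,"rz":0},{"tx":0,"ty":0,"tz":0,"rx":0,"ry":0,"rz":0}]'

```text
time: 17.32
tcp_pos: [496.9, -69.6, 224.5]
eef_rot: [3.14, -0.0, 1.66]
wrist_force: [-1.1, 1.0, 7.2]
opening: 0.4
grasp_force: 4.1
```

>>> carry_out --motion '[{"tx":0,"ty":0,"tz":0.02,"rx":0,"ry":0,"rz":0},{"tx":0,"ty":0,"tz":0,"rx":0,"ry":0,"rz":0}]'

```text
time: 17.58
tcp_pos: [496.9, -69.6, 224.2]
eef_rot: [3.14, -0.001, 1.66]
wrist_force: [-2.0, 1.0, 11.0]
opening: -0.2
grasp_force: 5.6
```

The rod landed at 224.2 mm, about 19.5 mm of travel, which matches notch three. The force is rising, so I go a little firmer to about 16 N.

>>> carry_out --motion '[{"tx":0,"ty":0,"tz":0.02,"rx":0,"ry":0,"rz":0},{"tx":0,"ty":0,"tz":0,"rx":0,"ry":0,"rz":0}]'

```text
time: 17.82
tcp_pos: [497.0, -69.6, 224.0]
eef_rot: [3.14, -0.001, 1.66]
wrist_force: [-3.6, 1.3, 14.9]
opening: -0.0
grasp_force: 7.4
```

>>> carry_out --motion '[{"tx":0,"ty":0,"tz":0.01,"rx":0,"ry":0,"rz":0},{"tx":0,"ty":0,"tz":0,"rx":0,"ry":0,"rz":0},{"tx":0,"ty":0,"tz":0,"rx":0,"ry":0,"rz":0}]'

```text
time: 18.2
tcp_pos: [497.0, -69.6, 224.0]
eef_rot: [3.14, -0.001, 1.659]
wrist_force: [-3.4, 1.0, 18.1]
opening: 0.1
grasp_force: 8.4
```

>>> carry_out --motion '[{"tx":0,"ty":0,"tz":-0.1,"rx":0,"ry":0,"rz":0},{"tx":0,"ty":0,"tz":-0.1,"rx":0,"ry":0,"rz":0},{"tx":0,"ty":0,"tz":-0.1,"rx":0,"ry":0,"rz":0},{"tx":0,"ty":0,"tz":-0.1,"rx":0,"ry":0,"rz":0},{"tx":0,"ty":0,"tz":-0.1,"rx":0,"ry":0,"rz":0},{"tx":0,"ty":0,"tz":-0.1,"rx":0,"ry":0,"rz":0},{"tx":0,"ty":0,"tz":-0.3,"rx":0,"ry":0,"rz":0},{"tx":0,"ty":0,"tz":-0.6,"rx":0,"ry":0,"rz":0},{"tx":0,"ty":0,"tz":-0.6,"rx":0,"ry":0,"rz":0},{"tx":0,"ty":0,"tz":-0.6,"rx":0,"ry":0,"rz":0},{"tx":0,"ty":0,"tz":0,"rx":0,"ry":0,"rz":0}]'

```text
time: 19.58
tcp_pos: [497.1, -69.8, 331.5]
eef_rot: [3.139, -0.0, 1.66]
wrist_force: [-0.5, 0.2, -0.2]
opening: 0.2
grasp_force: 0.0
```

```bash
python3 o.py
python3 - <<'E'
from h import *
im,d=snap('scene'); cv2.imwrite('pics/s3.png',cv2.resize(im[160:300,190:310],None,fx=4.2,fy=4.2,interpolation=cv2.INTER_CUBIC))
u,v,P=cloud('scene',d);m=(abs(u-249)<14)&(abs(v-185)<14)&(P[:,2]>225)&(P[:,2]<260);print(np.median(P[m],0),m.sum())
E
```

```text
{'time': 19.575, 'q': [-0.509, 0.068, 0.601, 1.747, -0.04, 1.335, 0.189], 'tcp_pos': [497.141, -69.754, 331.486], 'eef_rot': [3.139, -0.0, 1.66], 'wrist_force': [-0.501, 0.203, -0.18], 'ft_torque': [-0.002, -0.017, -0.018], 'grasp_force': 0.0, 'opening': 0.166}
[492.700479   -80.03912382 239.64251163] 404
```

View pics/s3.png

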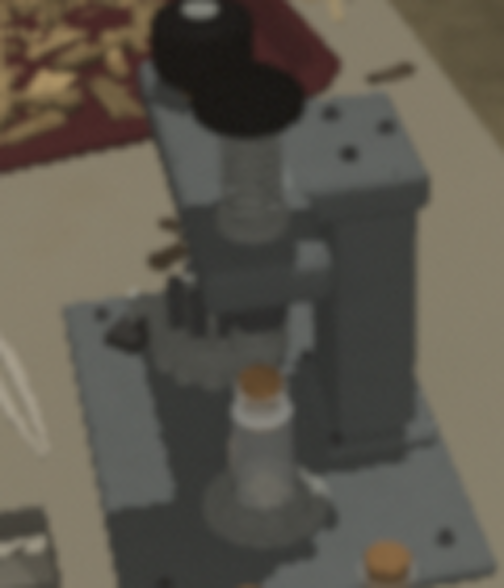

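The ram is back up, with the button at (248,98) as before. The cork at (260,382) sits lower in the upright vial, and nothing else has moved. Handing in.

```bash
python3 -c "
from cell import arm
print(arm.hand_in())"
```

```text
the job is handed in; nothing more can be done
None
```

I corked the vial at notch three and handed the job in at about 20 s: end stop felt at 0.33 N·m, forward two clicks, then pressed to about 18 N at about 19.5–20 mm of ram travel (19 expected), with the ram back up and the vial standing in its nest (no result was returned).

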